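# Roll the grinding jar up the ramp into the jar mill and start it

### The job

Push the steel grinding jar lying at the foot of the mill's loading ramp slowly up the ramp with the fingertips, without lifting it and without letting it roll back, until it drops into the roller cradle at the top, up against the stop plate. Then press the start button on the mill's housing fully down, let it spring back and move clear, leaving the glassware and the spare jar standing where they are.

Things in the scene. Friction and masses are not known exactly. Their poses are not given: they have to be found in the camera images.
- jar: closed grinding jar lying across the ramp: slippery polished steel cylinder, diameter 56 mm, length 92 mm, 0.3 to 0.6 kg, darker lid at one end. Origin at its centre; its y axis is the cylinder's axis (lid at +y), x and z turn as it rolls. Starts at mill x = -95, z = 49 mm, resting on its downhill side against two chocks 3 mm high. It rolls back freely if left on the slope.
- mill: bench jar mill with loading ramp, fixed to the bench, 275 x 124 mm without its housing; place and yaw vary. Origin on the bench surface; x is level and points uphill, y to the left of it, z up. White drive housing, top 66 mm high, over x = -40 to 110, y = 62 to 162 mm. The ramp is open on its downhill side.
- ramp_foot (a point): lower end of the ramp: mill x = -140, y = 0, z = 14 mm, level with the top of the rails. The ramp is two aluminium rails 20 mm wide centred at y = -34 and +34 mm, with a deck between them 5 mm lower, rising straight at 8 degrees. Side guides 100 mm apart stand 9 mm above the rails; the jar has 4 mm of play at each end.
- ramp_top (a point): upper end of the ramp: mill x = 50, y = 0, z = 41 mm, level with the top of the rails and of the first roller
- seat (a point): where the jar's centre lies when in the cradle: mill x = 68, y = 0, z = 64 mm; axes as the mill's. The cradle is two fixed rollers with rubber rings at x = 50 and 86 mm, tops 41 mm high; the jar drops 5 mm between them and stays. Just beyond (1 mm) stands the steel stop plate, x = 97 to 105 mm, 112 mm wide, top 78 mm high.
- start_top (a point): centre of the top face of the start button, a round black push button 30 mm in diameter on top of the white housing; it moves down with the button
- start (a joint): travel of the start button in m: 0 released, 0.006 fully pressed; sprung, about 5 N to press fully; springs back when let go
- beaker: empty glass beaker, 68 mm in diameter, 90 mm high, standing beside the mill; origin at the centre of its underside; leave alone
- reagent: brown glass bottle, 60 mm in diameter, 130 mm high, standing beside the mill; origin at the centre of its underside; leave alone
- spare_jar: a second steel jar like the one on the ramp but standing upright on the bench, 56 mm in diameter, 92 mm high; origin at the centre of its underside; leave alone
Not all that is in view belongs to the job. What is shaped like the jar but blue, red or yellow is not meant.

How it is judged:
By the outcome, as a careful person would: the job done as asked, in the order asked, and still so for the second after the job is handed in, with the robot touching nothing.
It also fails if it takes over 48 s, if anything falls off the work surface, if the arm or the gripper's body presses on something with over 40 N, if the wrist force passes 120 N, or if a joint passes its speed limit or range.

### The arm

A 6-joint arm with a two-finger parallel gripper is mounted at the origin on the work surface. World frame = base frame: x ahead of the robot, y to its left, z up, the work surface at z = 0. Lengths are in m, angles in rad, forces in N, time in s.
With the tool pointing down it reaches from about 0.3 to 0.775 m from the base axis. Payload 14.6 kg.
Tool frame: the origin (TCP) lies at the very end of the fingers, on their centre line; the grasp point (between the pads) lies 19 mm behind it (ctrl.hold_point_z is the z of the grasp point in the tool frame, in m); z points along the fingers, y is the direction in which the jaws open and shut (so a half turn about z gives the same grasp; the last joint's range is limited). The gripper opens to 94 mm and grips with 3 to 60 N. Pads are 16 mm wide; open, the fingers measure 119 mm over their backs; the gripper's body (75 mm by 177 mm) begins 78 mm behind the grasp point.
Start: joints at [-1.269, 0.3, 1.521, -0, 1.321, -0.067], TCP at [0.198, -0.513, 0.205] pointing down, gripper open.
Joint ranges: [-3.03, 3.03], [-0.79, 2.21], [0.23, 2.52], [-1.04, 4.18], [0, 3.07], [-2.55, 2.55]. Speed limits (rad/s): [2.22, 2.22, 2.57, 3.14, 3.14, 3.14].

### API

Orientations are given as [roll, pitch, yaw] about the fixed x, y, z axes, in that order (R = Rz(yaw) Ry(pitch) Rx(roll)).
In Python, from station import ctrl, cams, hand_in gives the robot as it stands.
- The arm moves only by the tool servo_tool, never from a script. Its argument "rows" is a list of rows, each a list of 7 numbers: the shift along the world's x, y, z in m, then the turn, a rotation vector about the world's x, y, z in rad, then the gripper command: -1 is shut, 1 is fully open, values between are in proportion. A call has exactly 8 rows; each row is the pose to reach, as a shift and turn from the pose measured when the call began; what a row does not reach only later rows make up. A row lasts 1/12 s, in which the tool goes at most 41.7 mm and 7.16 degrees, less where a joint would pass 70% of its speed; a pose out of reach is approached as far as the arm can. A call with a gripper value outside its range is refused whole. The fingers move at their own pace and stop on an object; "newtons" is the grip in N (left out, the last holds). Time passes only in rows, so rows that repeat a pose let the fingers close, or fill a call up. It gives the time, the measured TCP pose, the force and the opening at its end, in the units of the state.
- ctrl.get_obs(): the state, without advancing time (a new reading comes with each control period).
- cams.camera(name): name is "scene" or "top"; returns a dict with "image" (480x640x3 uint8, red, green, blue), "depth" (480x640 float32, m along the optical axis (not along the pixel's ray), 0 where there is no reading), "fx", "fy", "cx", "cy" (pixels), "dist_coeffs" ([k1, k2, p1, p2, k3] as OpenCV has them; the pictures are not rectified), "rvec" (rotation vector, rad) and "tvec" (3), from world to camera coordinates, as OpenCV has them. Camera axes: x right, y down, z forward; pixel columns grow to the right and rows downward; lengths in m; the calibration is good to about 2 mm. A picture is of the moment at which its call begins.
- hand_in(): hands the job in, once; it reports no verdict.
Trained networks look in a picture, given as the dict that the camera call returned (one of the last four; its "shot" number tells which), for a name from the list of things; names that differ only in an ending like _2 or _b are one class to them, and where a whole thing is asked for, a point or a joint stands for the part that bears it (a point fixed in the world has none). Each returns a list of dicts, best first, with "p" (0 to 1); they miss things now and then, are a little off and sometimes report something else, mostly with a low value. They report only what shows in the picture. A call takes as long as a camera call. They do not tell look-alikes from the thing itself.
- cams.spot_in(picture, name): "box" ([left, top, right, bottom] as shares, 0 to 1, of the picture: columns of its width, rows of its height, round what is visible of it).
- cams.place_of(picture, name): "at" ([column, row] as shares, 0 to 1, of the picture: columns of its width, rows of its height: a listed point, or the origin of a listed thing).
The state is a dict: "time_s": time; "qpos": joint angles; "joint_vel": joint speeds; "tau": joint torques, N m; "ee_pos": TCP position; "eef_rot": TCP orientation; "force": force on the tool from outside, world axes, zero at the start; "moment": the same for the moment, N m; "grip_width": finger opening in m.
Only numpy, scipy, OpenCV 4.12 (cv2) and the standard library are available. Lean on these libraries where they do the work, as an engineer would, in place of code of your own. Each camera call takes 0.05 s, during which the arm holds its last target.

## Working session

There is one attempt and no reset: what is moved stays moved. The work goes in short steps, Python scripts to look and compute and a tool call to move; the robot and the scene stay as the last step left them, time stands still between calls to the robot, and variables do not carry over. Pictures are saved under pics/ and viewed, and the job is handed in when it is done.

Besides the shell and the picture viewer there is one more tool, called after ">>>" as a command line: name --pt "numbers of a row" for each row, then --argument value for the rest. servo_tool: Moves the arm, as the interface text tells. Its arguments: {"type":"object","properties":{"rows":{"type":"array"},"newtons":{"type":"number"}},"required":["rows"]}

```bash
mkdir -p pics; ls; cat > h.py <<'E'
import numpy as np, cv2
from station import ctrl, cams, hand_in
def K(d): return np.array([[d['fx'],0,d['cx']],[0,d['fy'],d['cy']],[0,0,1.]])
def RT(d): return cv2.Rodrigues(np.array(d['rvec'],float))[0], np.array(d['tvec'],float).ravel()
def ray(d,u,v):
    p=cv2.undistortPoints(np.array([[[u,v]]],float),K(d),np.array(d['dist_coeffs'],float)).ravel()
    R,t=RT(d); return -R.T@t, R.T@np.array([p[0],p[1],1.])
def atz(d,u,v,z):
    o,r=ray(d,u,v); return o+r*(z-o[2])/r[2]
def dep(d,u,v):
    o,r=ray(d,u,v); return o+r*float(d['depth'][int(round(v)),int(round(u))])
def proj(d,P):
    return cv2.projectPoints(np.array(P,float).reshape(-1,3),np.array(d['rvec'],float),np.array(d['tvec'],float),K(d),np.array(d['dist_coeffs'],float))[0].reshape(-1,2)
def save(d,n): cv2.imwrite('pics/'+n,cv2.cvtColor(d['image'],cv2.COLOR_RGB2BGR))
E
python3 - <<'E'
from h import *
for n in ['scene','top']:
    d=cams.camera(n); save(d,n+'0.png')
    print(n,ray(d,320,240)[0].round(3))
    for nm in ['jar','mill','ramp_foot','ramp_top','seat','start_top','beaker','reagent','spare_jar']:
        for f in (cams.place_of,):
            print(nm,[( (np.array(r['at'])*[640,480]).round(1).tolist(), round(r['p'],2)) for r in f(d,nm)][:4])
print(ctrl.get_obs())
E
```

```text
pics
scene [0.907 0.423 0.76 ]
jar [([340.7, 215.1], 0.9), ([431.9, 363.1], 0.83), ([458.2, 228.7], 0.7), ([312.0, 136.3], 0.68)]
mill [([291.0, 255.8], 0.58), ([339.3, 214.1], 0.26)]
ramp_foot [([361.8, 217.5], 0.72)]
ramp_top [([261.9, 254.9], 0.89)]
seat [([250.2, 248.4], 0.93)]
start_top [([317.7, 276.9], 0.88), ([408.1, 294.1], 0.46)]
beaker [([257.8, 188.4], 0.85)]
reagent []
spare_jar []
top [0.439 0.    1.146]
jar [([249.6, 341.3], 0.78), ([332.1, 274.1], 0.58), ([192.3, 222.8], 0.55), ([348.2, 196.0], 0.2)]
mill [([345.5, 225.0], 0.86), ([288.1, 193.9], 0.32)]
ramp_foot [([326.2, 296.4], 0.91), ([333.0, 276.3], 0.57)]
ramp_top [([352.5, 196.2], 0.66)]
seat [([354.3, 187.6], 0.92)]
start_top [([286.4, 195.5], 0.74)]
beaker [([428.0, 258.7], 0.68)]
reagent [([247.1, 267.2], 0.82), ([330.6, 275.1], 0.34)]
spare_jar [([451.6, 205.0], 0.96)]
{'time_s': 1.0, 'qpos': array([-1.26860217e+00,  2.99856827e-01,  1.52103051e+00, -2.67384956e-05,
        1.32072595e+00, -6.66011971e-02]), 'joint_vel': array([ 2.11335357e-04,  4.80132188e-04,  4.09406931e-06,  9.14076772e-04,
       -9.39936709e-04, -9.05610836e-04]), 'tau': array([ 3.41141331e-04, -5.31658852e+01, -3.52918804e+01,  7.09261699e-02,
        2.12985399e-02, -2.41179356e-05]), 'ee_pos': array([ 0.19825195, -0.51299495,  0.20545636]), 'eef_rot': array([-3.14157034e+00,  2.44760486e-05,  3.68801975e-01]), 'force': array([ 0.55320122, -0.38250714,  0.02582897]), 'moment': array([ 0.00783218,  0.02433332, -0.01660021]), 'grip_width': 0.09360814163834226}
```

View pics/scene0.png

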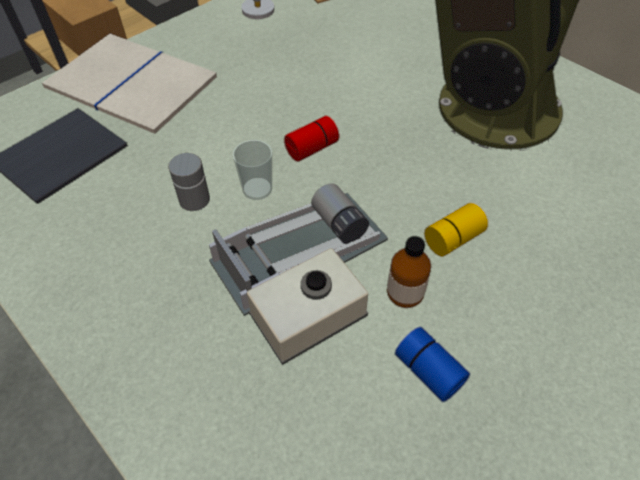

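View pics/top0.png

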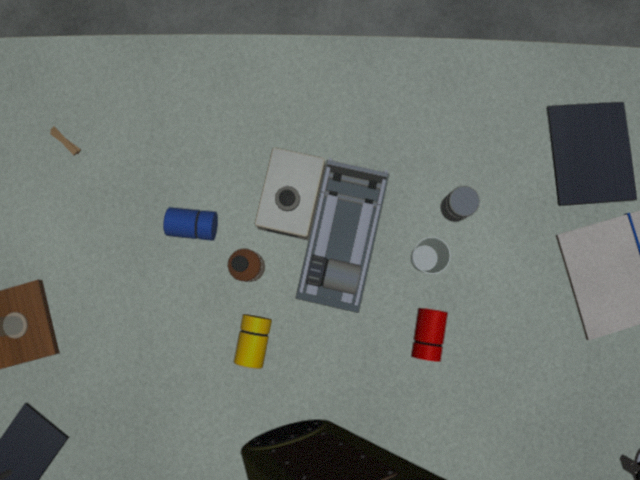

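Scene view: the steel jar lies on the ramp at (341,213), and the spare stands at (189,182). The colored decoys are red (312,138), yellow (457,229) and blue (432,363). In the top view the jar is at (333,275) and the spare at (460,204). Decoys there are yellow (253,341), red (429,334) and blue (190,223). I choose the grey one lying on the ramp. Next I fit the mill pose.

```bash
python3 - <<'E'
from h import *
d=cams.camera('top'); im=cv2.cvtColor(d['image'],cv2.COLOR_RGB2BGR)
c=cv2.resize(im[135:325,235:415],None,fx=3.15,fy=3.15,interpolation=cv2.INTER_CUBIC); cv2.imwrite('pics/topc.png',c)
s=cams.camera('scene'); im=cv2.cvtColor(s['image'],cv2.COLOR_RGB2BGR)
cv2.imwrite('pics/scc.png',cv2.resize(im[175:365,195:395],None,fx=3.1,fy=3.1,interpolation=cv2.INTER_CUBIC))
# housing top by depth mask
from scipy.ndimage import label
for nm,D in (('top',d),('scene',s)):
    v,u=np.mgrid[0:480,0:640]; p=cv2.undistortPoints(np.stack([u,v],-1).reshape(-1,1,2).astype(float),K(D),np.array(D['dist_coeffs'],float)).reshape(-1,2)
    R,t=RT(D); z=D['depth'].reshape(-1,1); P=(np.c_[p,np.ones(len(p))]*z-t)@R; P[z[:,0]==0]=9
    m=(abs(P[:,2]-.066)<.006)&(P[:,0]>.2)&(abs(P[:,1])<.4); L,n=label(m.reshape(480,640))
    k=np.argmax(np.bincount(L.ravel())[1:])+1; Q=P[(L==k).ravel()]
    r=cv2.minAreaRect((Q[:,:2]*1000).astype(np.float32)); print(nm,len(Q),r,np.median(Q[:,2]))
    np.save('P_'+nm,P.reshape(480,640,3))
    for px in ([(332,275),(350,275)] if nm=='top' else [(335,205)]): print(px,P.reshape(480,640,3)[px[1],px[0]])
E
```

```text
top 3864 ((615.852294921875, 85.6124038696289), (100.44979858398438, 150.85067749023438), 78.8949203491211) 0.06570294725184833
(332, 275) [0.46367113 0.00344493 0.0786225 ]
(350, 275) [ 0.46467239 -0.0287215   0.07377734]
scene 5391 ((617.4517211914062, 87.84136962890625), (100.75419616699219, 150.64004516601562), 78.35108184814453) 0.06577214955924852
(335, 205) [0.47546392 0.00151596 0.07277477]
```

View pics/topc.png

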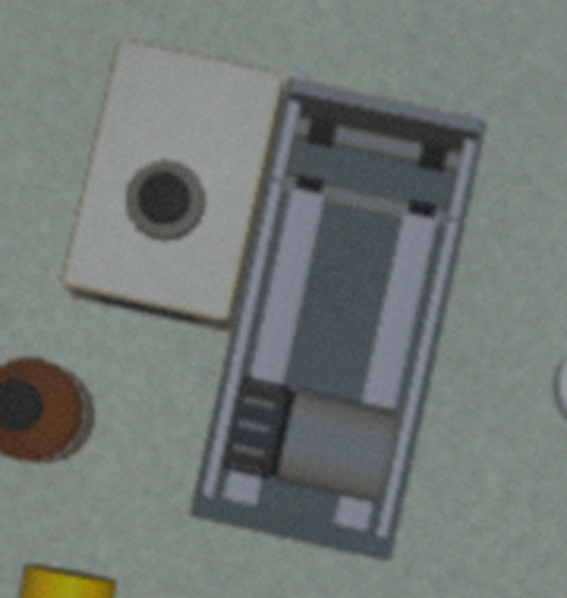

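View pics/scc.png

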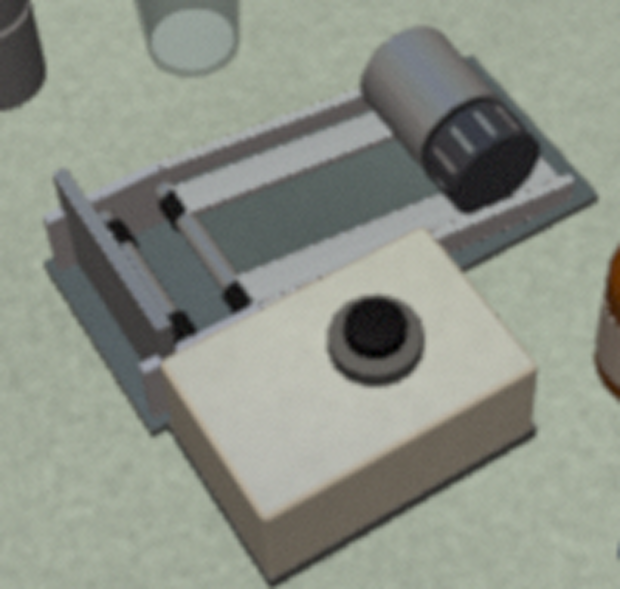

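```bash
cat >> h.py <<'E'
yaw=np.deg2rad(-11.38); Rm=np.array([[np.cos(yaw),-np.sin(yaw),0],[np.sin(yaw),np.cos(yaw),0],[0,0,1]])
O=np.r_[np.array([.6166,.0867])-(Rm@np.array([.035,.112,0]))[:2],0]
def m2w(p): return np.asarray(p,float)@Rm.T/1000+O
def w2m(P): return (np.asarray(P,float)-O)@Rm*1000
E
python3 - <<'E'
from h import *
print('O',O)
pts={'foot':(-140,0,14),'top':(50,0,41),'seat':(68,0,64),'jar':(-95,0,49)}
for n in ['scene','top']:
    d=cams.camera(n); P=np.load('P_%s.npy'%n); M=w2m(P)
    for k,v in pts.items(): print(n,k,proj(d,m2w(v)).round(1).tolist())
    jm=(M[...,0]>-140)&(M[...,0]<-50)&(abs(M[...,1])<60)&(M[...,2]>45)&(M[...,2]<90)
    Q=M[jm]; print('jar pts',len(Q),Q.min(0),Q.max(0),np.percentile(Q[:,1],[2,98])); 
    # fit cyl center using radius 28 (x,z)
    from scipy.optimize import least_squares
    r=least_squares(lambda c: np.hypot(Q[:,0]-c[0]-c[2]*Q[:,1],Q[:,2]-c[1])-28,[-95,49,0],loss='soft_l1'); print('jar x,z,skew',r.x)
    st=[x for x in cams.place_of(d,'start_top')][0]['at']; u,v=st[0]*640,st[1]*480
    print('btn',u,v,dep(d,u,v),w2m(dep(d,u,v)), w2m(atz(d,u,v,.08)))
    im=cv2.cvtColor(d['image'],cv2.COLOR_RGB2BGR)
    g=[(x,y,66) for x in(-40,110) for y in (62,162)]+list(pts.values())+[(97,-56,78),(97,56,78)]
    for q in proj(d,m2w(g)): cv2.circle(im,tuple(int(a) for a in q.round()),1,(0,0,255),-1)
    c=im[135:325,235:415] if n=='top' else im[175:365,195:395]
    cv2.imwrite('pics/ov_%s.png'%n,cv2.resize(c,None,fx=3,fy=3))
    for px in proj(d,m2w([(0,34,0),(-20,-34,0)])): pass
    for (x,y) in [(0,34),(0,-34),(30,34)]:
        m=(abs(M[...,0]-x)<8)&(abs(M[...,1]-y)<6); print('rail z',x,y,np.median(M[m][:,2]) if m.any() else None, 14+(x+140)*np.tan(np.deg2rad(8)))
    m=(M[...,0]>0)&(M[...,0]<80)&(M[...,1]>85)&(M[...,1]<140)&(M[...,2]>70); Q=M[m]; print('btn depth',Q.mean(0),Q.min(0),Q.max(0),np.percentile(Q[:,2],[10,50,90]))
for nm in ['beaker','reagent','spare_jar']: 
    r=cams.place_of(d,nm)
    if r: print(nm, r[0]['p'], w2m(atz(d,r[0]['at'][0]*640,r[0]['at'][1]*480,0)))
E
python3 -c "
import cv2,numpy as np
a=cv2.imread('pics/ov_top.png');b=cv2.imread('pics/ov_scene.png');
print(a.shape,b.shape);h=570;o=np.hstack([a,b]);cv2.imwrite('pics/ov.png',cv2.resize(o,(800,int(o.shape[0]*800/o.shape[1]))))"
```

```text
O [ 0.5601888  -0.01619206  0.        ]
scene foot [[360.2, 214.7]]
scene top [[262.1, 253.2]]
scene seat [[250.5, 249.4]]
scene jar [[338.8, 212.2]]
jar pts 1801 [-121.2686412   -45.48521579   45.16923224] [-65.23699544  48.03752245  79.57614032] [-41.72010532  47.11787549]
jar x,z,skew [-9.48340140e+01  4.77858484e+01 -5.35178205e-03]
btn 316.288 278.016 [0.60201001 0.09132333 0.08931326] [ 19.78459613 113.65361413  89.31325907] [ 16.5401664  108.30257374  80.        ]
rail z 0 34 33.39942871582345 33.6757168583348
rail z 0 -34 33.53235162385694 33.6757168583348
rail z 30 34 37.719921895517516 37.89194189940655
btn depth [ 23.33243815 116.96900732  81.36770552] [3.43581529e-02 9.00805203e+01 7.00648533e+01] [ 42.86539011 135.70667056  91.93273891] [75.3606629  79.14421703 88.36465509]
top foot [[327.3, 297.3]]
top top [[350.0, 197.7]]
top seat [[352.5, 186.3]]
top jar [[332.6, 273.5]]
jar pts 1551 [-123.47891603  -47.73138691   47.80498281] [-67.48638221  44.50643667  82.13837768] [-45.48576845  42.72039238]
jar x,z,skew [-9.55734925e+01  4.83013004e+01 -5.88728351e-03]
btn 289.024 194.016 [0.60626662 0.08432501 0.08626492] [ 25.33839689 107.63277139  86.26491807] [ 26.20967606 108.31584117  80.        ]
rail z 0 34 33.60189553771404 33.6757168583348
rail z 0 -34 34.16912815322203 33.6757168583348
rail z 30 34 37.86203453956341 37.89194189940655
btn depth [ 19.6772082  109.905352    81.72226697] [7.35938389e-02 8.67650169e+01 7.00024325e+01] [ 67.91470266 139.13714843  91.87514631] [75.20373621 80.15324399 88.9764128 ]
beaker 0.85 [ -26.57718495 -160.57482874    0.        ]
reagent 0.64 [-118.57344935  160.56731259    0.        ]
spare_jar 0.81 [  89.05446203 -197.71619176    0.        ]
(570, 540, 3) (570, 600, 3)
```

View pics/ov.png

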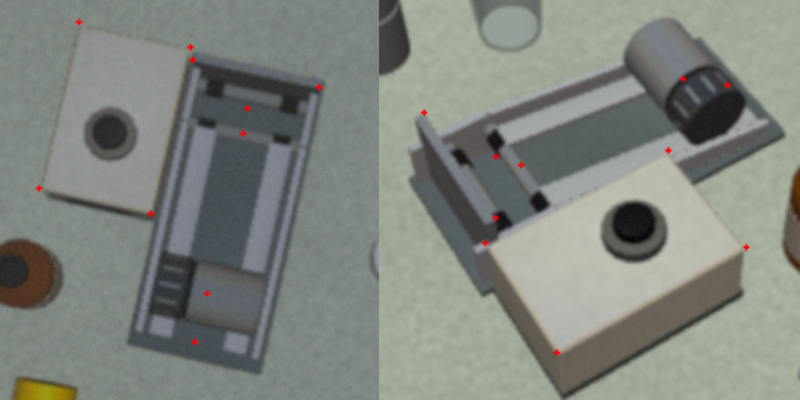

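>>> servo_tool --pt "0.014 0.035 0 0 0 -0.04 0.06" --pt "0.028 0.07 0 0 0 -0.08 0.06" --pt "0.042 0.105 0 0 0 -0.12 0.06" --pt "0.056 0.14 0 0 0 -0.16 0.06" --pt "0.07 0.175 0 0 0 -0.2 0.06" --pt "0.084 0.21 0 0 0 -0.24 0.06" --pt "0.098 0.245 0 0 0 -0.28 0.06" --pt "0.112 0.28 0 0 0 -0.32 0.06"

```text
time_s: 2.12
ee_pos: [0.3104, -0.2313, 0.2056]
eef_rot: [3.141, -0.0, 0.046]
force: [1.4, 0.0, 0.3]
grip_width: 0.0503
```

```bash
cat >> h.py <<'E'
def st():
    o=ctrl.get_obs(); print('t',round(o['time_s'],2),'mill',w2m(o['ee_pos']).round(1),'w',o['ee_pos'].round(4),'rot',o['eef_rot'].round(3),'F',(o['force']@Rm).round(2),'gw',round(o['grip_width'],4))
E
python3 - <<'E'
from h import *
st(); P=m2w((-155,0,205)); o=ctrl.get_obs(); print(P-o['ee_pos'], yaw-o['eef_rot'][2])
a=m2w((-155,0,100)); print(a)
E
```

```text
t 2.12 mill [-202.4 -260.2  205.6] w [ 0.3104 -0.2313  0.2056] rot [ 3.141 -0.     0.046] F [1.41 0.31 0.29] gw 0.0503
[ 0.09778655  0.24573855 -0.00061813] -0.24498058744331902
[0.40823608 0.01439179 0.1       ]
```

>>> servo_tool --pt "0.014 0.035 0 0 0 -0.035 0.06" --pt "0.028 0.07 0 0 0 -0.07 0.06" --pt "0.042 0.105 -0.01 0 0 -0.105 0.06" --pt "0.056 0.14 -0.02 0 0 -0.14 0.06" --pt "0.07 0.175 -0.03 0 0 -0.175 0.06" --pt "0.084 0.21 -0.04 0 0 -0.21 0.06" --pt "0.098 0.246 -0.05 0 0 -0.245 0.06" --pt "0.098 0.246 -0.07 0 0 -0.245 0.06"

```text
time_s: 2.78
ee_pos: [0.4106, 0.0194, 0.1365]
eef_rot: [-3.141, -0.004, -0.196]
force: [-0.5, -0.6, 1.0]
grip_width: 0.0503
```

```bash
python3 - <<'E'
from h import *
st(); o=ctrl.get_obs(); print(m2w((-155,0,36))-o['ee_pos'])
d=cams.camera('scene'); im=cv2.cvtColor(d['image'],cv2.COLOR_RGB2BGR)
cv2.imwrite('pics/s2.png',cv2.resize(im[100:340,200:480],None,fx=2.5,fy=2.5))
E
```

```text
t 2.78 mill [-153.7    5.4  136.5] w [0.4106 0.0194 0.1365] rot [-3.141 -0.004 -0.196] F [-0.34 -0.71  1.02] gw 0.0503
[-0.0023235  -0.00501275 -0.10047473]
```

View pics/s2.png

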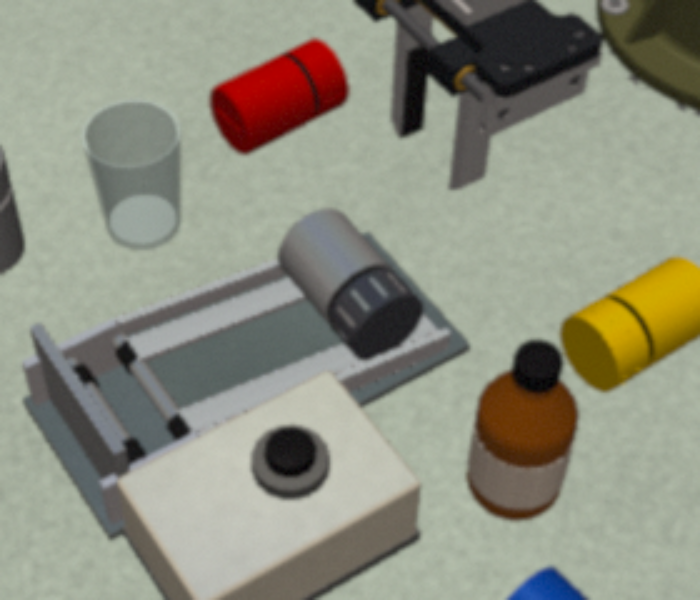

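The fingers hang at (405–490, 130–185) in the crop, above and downhill of the jar. Descending now.

>>> servo_tool --pt "-0.002 -0.005 -0.015 0 0 0 0.06" --pt "-0.002 -0.005 -0.03 0 0 0 0.06" --pt "-0.002 -0.005 -0.045 0 0 0 0.06" --pt "-0.002 -0.005 -0.06 0 0 0 0.06" --pt "-0.002 -0.005 -0.075 0 0 0 0.06" --pt "-0.002 -0.005 -0.09 0 0 0 0.06" --pt "-0.002 -0.005 -0.1 0 0 0 0.06" --pt "-0.002 -0.005 -0.1 0 0 0 0.06"

```text
time_s: 3.5
ee_pos: [0.4048, 0.0117, 0.0311]
eef_rot: [3.14, 0.005, -0.195]
force: [0.1, -0.5, 0.3]
grip_width: 0.0498
```

```bash
python3 - <<'E'
from h import *
st(); o=ctrl.get_obs()
d=cams.camera('top'); im=cv2.cvtColor(d['image'],cv2.COLOR_RGB2BGR)
cv2.imwrite('pics/t3.png',cv2.resize(im[135:335,235:435],None,fx=3,fy=3))
d=cams.camera('scene'); im=cv2.cvtColor(d['image'],cv2.COLOR_RGB2BGR)
cv2.imwrite('pics/s3.png',cv2.resize(im[100:340,200:480],None,fx=2.5,fy=2.5))
print(m2w((-135,0,37))-o['ee_pos'])
E
```

```text
t 3.5 mill [-157.8   -3.3   31.1] w [0.4048 0.0117 0.0311] rot [ 3.14   0.005 -0.195] F [ 0.25 -0.5   0.25] gw 0.0498
[ 0.02305071 -0.00126521  0.0059489 ]
```

View pics/s3.png

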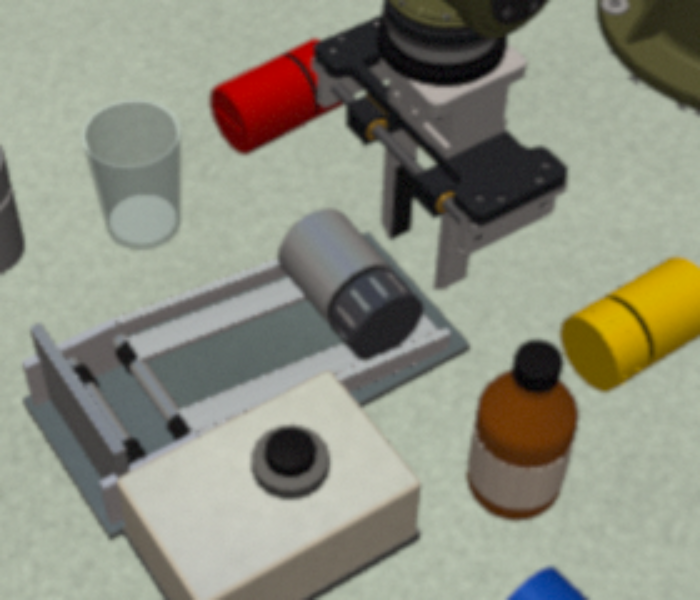

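View pics/t3.png

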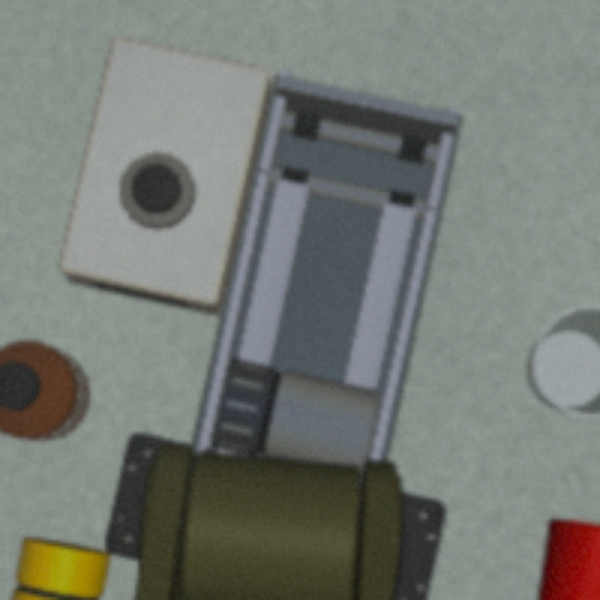

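Fingers are at (400–460, 235–285) in the crop, just downhill of the jar and centred on it. Approaching to contact.

>>> servo_tool --pt "0.002 0 0.002 0 0 0 0.06" --pt "0.005 0 0.004 0 0 0 0.06" --pt "0.008 0 0.006 0 0 0 0.06" --pt "0.011 -0.001 0.006 0 0 0 0.06" --pt "0.014 -0.001 0.006 0 0 0 0.06" --pt "0.017 -0.001 0.006 0 0 0 0.06" --pt "0.019 -0.001 0.006 0 0 0 0.06" --pt "0.02 -0.001 0.006 0 0 0 0.06"

```text
time_s: 4.27
ee_pos: [0.4261, 0.0108, 0.0385]
eef_rot: [3.141, 0.003, -0.195]
force: [-0.4, -0.1, -0.1]
grip_width: 0.0499
```

```bash
python3 -c "
from h import *
st()"
```

```text
t 4.27 mill [-136.8    0.    38.5] w [0.4261 0.0108 0.0385] rot [ 3.141e+00  3.000e-03 -1.950e-01] F [-0.34 -0.13 -0.06] gw 0.0499
```

>>> servo_tool --pt "0.0015 -0.0003 0 0 0 0 0.06" --pt "0.003 -0.0006 0 0 0 0 0.06" --pt "0.005 -0.001 0 0 0 0 0.06" --pt "0.007 -0.0014 0 0 0 0 0.06" --pt "0.009 -0.0018 0.0005 0 0 0 0.06" --pt "0.011 -0.0022 0.001 0 0 0 0.06" --pt "0.013 -0.0026 0.001 0 0 0 0.06" --pt "0.015 -0.003 0.0015 0 0 0 0.06"

```text
time_s: 4.93
ee_pos: [0.4412, 0.0078, 0.04]
eef_rot: [3.141, 0.003, -0.195]
force: [-2.2, -0.4, 1.2]
grip_width: 0.0498
```

```bash
cat > look.py <<'E'
import sys
from h import *
st(); d=cams.camera('top'); im=cv2.cvtColor(d['image'],cv2.COLOR_RGB2BGR); s=cams.camera('scene'); im2=cv2.cvtColor(s['image'],cv2.COLOR_RGB2BGR)
a=cv2.resize(im[135:335,245:415],(400,470)); b=cv2.resize(im2[150:330,200:400],(400,360)); b=cv2.copyMakeBorder(b,0,110,0,0,cv2.BORDER_CONSTANT)
cv2.imwrite('pics/%s.png'%sys.argv[1],np.hstack([a,b]))
E
python3 look.py l1
```

```text
t 4.93 mill [-1.214e+02  1.000e-01  4.000e+01] w [0.4412 0.0078 0.04  ] rot [ 3.141e+00  3.000e-03 -1.950e-01] F [-2.03 -0.84  1.17] gw 0.0498
```

View pics/l1.png

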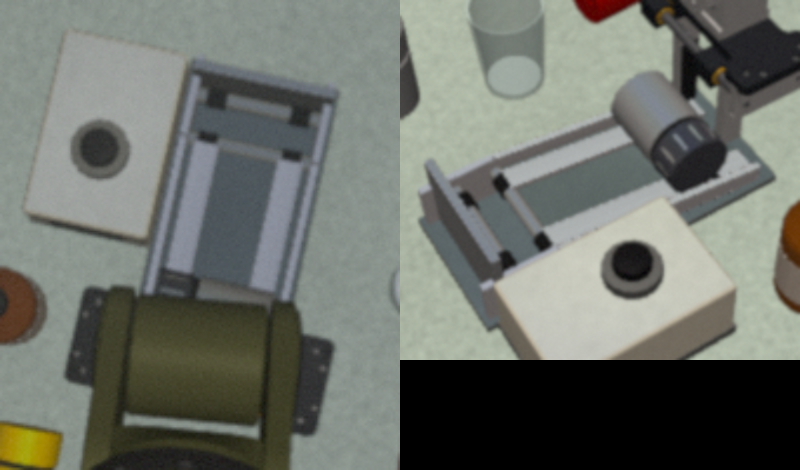

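The jar is in contact at (660,120) in the right-hand panel and moving squarely, with about 2 N on the tool. I continue up the slope.

>>> servo_tool --pt "0.0025 -0.0005 0.0004 0 0 0 0.06" --pt "0.005 -0.001 0.0007 0 0 0 0.06" --pt "0.0075 -0.0015 0.001 0 0 0 0.06" --pt "0.01 -0.002 0.0014 0 0 0 0.06" --pt "0.0125 -0.0025 0.0018 0 0 0 0.06" --pt "0.015 -0.003 0.0021 0 0 0 0.06" --pt "0.0175 -0.0035 0.0025 0 0 0 0.06" --pt "0.02 -0.004 0.0028 0 0 0 0.06"

```text
time_s: 5.7
ee_pos: [0.4618, 0.0037, 0.043]
eef_rot: [3.141, 0.002, -0.195]
force: [-2.0, -0.0, 2.1]
grip_width: 0.0496
```

>>> servo_tool --pt "0.0025 -0.0005 0.0004 0 0 0 0.06" --pt "0.005 -0.001 0.0007 0 0 0 0.06" --pt "0.0075 -0.0015 0.001 0 0 0 0.06" --pt "0.01 -0.002 0.0014 0 0 0 0.06" --pt "0.0125 -0.0025 0.0018 0 0 0 0.06" --pt "0.015 -0.003 0.0021 0 0 0 0.06" --pt "0.0175 -0.0035 0.0025 0 0 0 0.06" --pt "0.02 -0.004 0.0028 0 0 0 0.06"

```text
time_s: 6.37
ee_pos: [0.482, -0.0003, 0.0458]
eef_rot: [3.141, 0.002, -0.195]
force: [-0.8, 0.8, 1.7]
grip_width: 0.0496
```

```bash
python3 look.py l2
```

```text
t 6.37 mill [-79.8   0.1  45.8] w [ 4.82e-01 -3.00e-04  4.58e-02] rot [ 3.141e+00  2.000e-03 -1.950e-01] F [-0.96  0.64  1.66] gw 0.0496
```

View pics/l2.png

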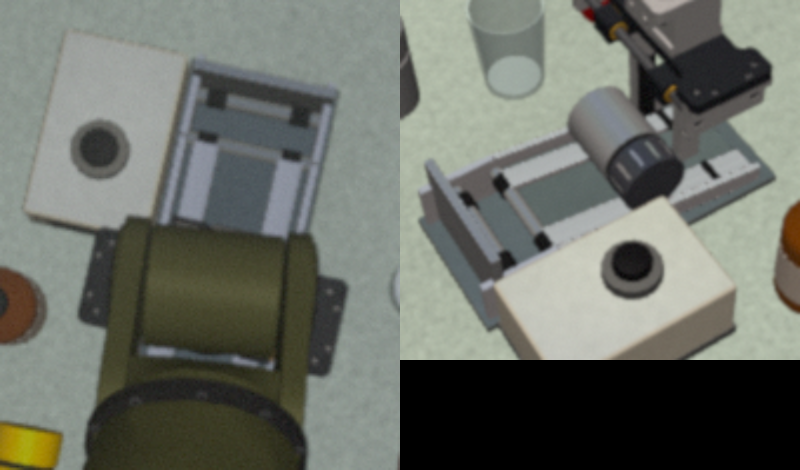

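The chocks are visible behind the jar at (710,168), and the jar is riding up squarely at (625,150). Continuing.

>>> servo_tool --pt "0.0025 -0.0005 0.0004 0 0 0 0.06" --pt "0.005 -0.001 0.0007 0 0 0 0.06" --pt "0.0075 -0.0015 0.001 0 0 0 0.06" --pt "0.01 -0.002 0.0014 0 0 0 0.06" --pt "0.0125 -0.0025 0.0018 0 0 0 0.06" --pt "0.015 -0.003 0.0021 0 0 0 0.06" --pt "0.0175 -0.0035 0.0025 0 0 0 0.06" --pt "0.02 -0.004 0.0028 0 0 0 0.06"

```text
time_s: 7.13
ee_pos: [0.5025, -0.0044, 0.0487]
eef_rot: [3.141, 0.002, -0.195]
force: [-2.4, -1.1, 2.2]
grip_width: 0.0499
```

>>> servo_tool --pt "0.0025 -0.0005 0.0004 0 0 0 0.06" --pt "0.005 -0.001 0.0007 0 0 0 0.06" --pt "0.0075 -0.0015 0.001 0 0 0 0.06" --pt "0.01 -0.002 0.0014 0 0 0 0.06" --pt "0.0125 -0.0025 0.0018 0 0 0 0.06" --pt "0.015 -0.003 0.0021 0 0 0 0.06" --pt "0.0175 -0.0035 0.0025 0 0 0 0.06" --pt "0.02 -0.004 0.0028 0 0 0 0.06"

```text
time_s: 7.8
ee_pos: [0.5228, -0.0085, 0.0515]
eef_rot: [3.141, 0.002, -0.195]
force: [-2.1, 1.2, 1.6]
grip_width: 0.0499
```

>>> servo_tool --pt "0.0025 -0.0005 0.0004 0 0 0 0.06" --pt "0.005 -0.001 0.0007 0 0 0 0.06" --pt "0.0075 -0.0015 0.001 0 0 0 0.06" --pt "0.01 -0.002 0.0014 0 0 0 0.06" --pt "0.0125 -0.0025 0.0018 0 0 0 0.06" --pt "0.015 -0.003 0.0021 0 0 0 0.06" --pt "0.0175 -0.0035 0.0025 0 0 0 0.06" --pt "0.02 -0.004 0.0028 0 0 0 0.06"

```text
time_s: 8.47
ee_pos: [0.5431, -0.0126, 0.0544]
eef_rot: [3.141, 0.002, -0.195]
force: [-1.4, 0.4, 1.3]
grip_width: 0.0498
```

```bash
python3 look.py l3
```

```text
t 8.47 mill [-17.5   0.2  54.4] w [ 0.5431 -0.0126  0.0544] rot [ 3.141e+00  2.000e-03 -1.950e-01] F [-1.5   0.14  1.32] gw 0.0498
```

View pics/l3.png

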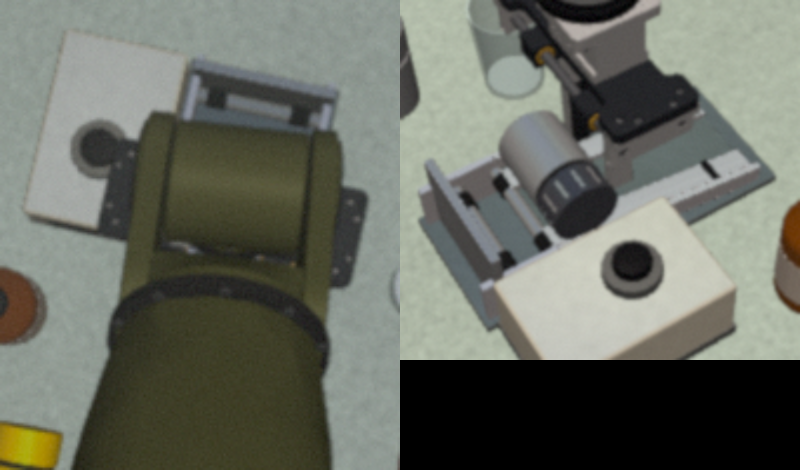

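The jar is centred at about (555,170), nearing the first roller. I slow down for the crest.

>>> servo_tool --pt "0.0025 -0.0005 0.0004 0 0 0 0.06" --pt "0.005 -0.001 0.0007 0 0 0 0.06" --pt "0.0075 -0.0015 0.001 0 0 0 0.06" --pt "0.01 -0.002 0.0014 0 0 0 0.06" --pt "0.0125 -0.0025 0.0018 0 0 0 0.06" --pt "0.015 -0.003 0.0021 0 0 0 0.06" --pt "0.017 -0.0034 0.0024 0 0 0 0.06" --pt "0.019 -0.0038 0.0026 0 0 0 0.06"

```text
time_s: 9.23
ee_pos: [0.5625, -0.0164, 0.057]
eef_rot: [3.141, 0.001, -0.195]
force: [-1.8, 1.1, 0.9]
grip_width: 0.0499
```

>>> servo_tool --pt "0.0015 -0.0003 0.0002 0 0 0 0.06" --pt "0.003 -0.0006 0.0004 0 0 0 0.06" --pt "0.0045 -0.0009 0.0006 0 0 0 0.06" --pt "0.006 -0.0012 0.0008 0 0 0 0.06" --pt "0.0075 -0.0015 0.001 0 0 0 0.06" --pt "0.009 -0.0018 0.001 0 0 0 0.06" --pt "0.0105 -0.0021 0.001 0 0 0 0.06" --pt "0.012 -0.0024 0.001 0 0 0 0.06"

```text
time_s: 9.9
ee_pos: [0.5748, -0.0189, 0.058]
eef_rot: [3.141, 0.001, -0.195]
force: [-0.2, -0.3, -0.1]
grip_width: 0.0499
```

```bash
python3 look.py l4
```

```text
t 9.9 mill [14.8  0.2 58. ] w [ 0.5748 -0.0189  0.058 ] rot [ 3.141e+00  1.000e-03 -1.950e-01] F [-0.15 -0.3  -0.15] gw 0.0499
```

View pics/l4.png

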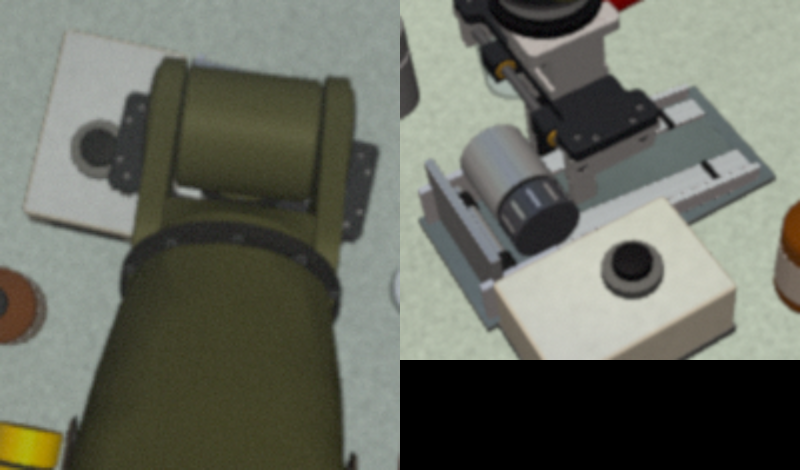

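Contact force has gone to about zero, so the jar is at or over the crest near (515,185). I follow with another 12 mm, still short of squeezing it against the plate.

>>> servo_tool --pt "0.0015 -0.0003 0 0 0 0 0.06" --pt "0.003 -0.0006 0 0 0 0 0.06" --pt "0.0045 -0.0009 0 0 0 0 0.06" --pt "0.006 -0.0012 0 0 0 0 0.06" --pt "0.0075 -0.0015 0 0 0 0 0.06" --pt "0.009 -0.0018 0 0 0 0 0.06" --pt "0.0105 -0.0021 0 0 0 0 0.06" --pt "0.012 -0.0024 0 0 0 0 0.06"

```text
time_s: 10.67
ee_pos: [0.5869, -0.0214, 0.058]
eef_rot: [3.141, 0.001, -0.195]
force: [-0.2, -0.3, 0.5]
grip_width: 0.0497
```

```bash
cat > jar.py <<'E'
from h import *
from scipy.optimize import least_squares
def jar(n='scene',lo=20):
    D=cams.camera(n); v,u=np.mgrid[0:480,0:640]; p=cv2.undistortPoints(np.stack([u,v],-1).reshape(-1,1,2).astype(float),K(D),np.array(D['dist_coeffs'],float)).reshape(-1,2)
    R,t=RT(D); z=D['depth'].reshape(-1,1); P=(np.c_[p,np.ones(len(p))]*z-t)@R; P[z[:,0]==0]=9
    M=w2m(P)
    m=(M[:,0]>lo)&(M[:,0]<95)&(M[:,1]>-44)&(M[:,1]<40)&(M[:,2]>72)&(M[:,2]<100); Q=M[m]
    if len(Q)<30: print(n,'few',len(Q)); return
    r=least_squares(lambda c: np.hypot(Q[:,0]-c[0]-c[2]*Q[:,1],Q[:,2]-c[1])-28,[65,64,0],loss='soft_l1'); print(n,len(Q),'jar x,z,skew',r.x.round(3),'res',np.abs(r.fun).mean().round(2),'y',np.percentile(Q[:,1],[2,98]).round(1),'zmax',np.percentile(Q[:,2],98).round(1))
if __name__=='__main__':
    jar(); jar('top')
E
python3 look.py l5; python3 jar.py
```

```text
t 10.67 mill [27.2  0.2 58. ] w [ 0.5869 -0.0214  0.058 ] rot [ 3.141e+00  1.000e-03 -1.950e-01] F [-0.15 -0.34  0.49] gw 0.0497
scene 1626 jar x,z,skew [ 6.7940e+01  6.3504e+01 -2.1000e-02] res 1.89 y [-41.4  38.7] zmax 93.0
top few 0
```

View pics/l5.png

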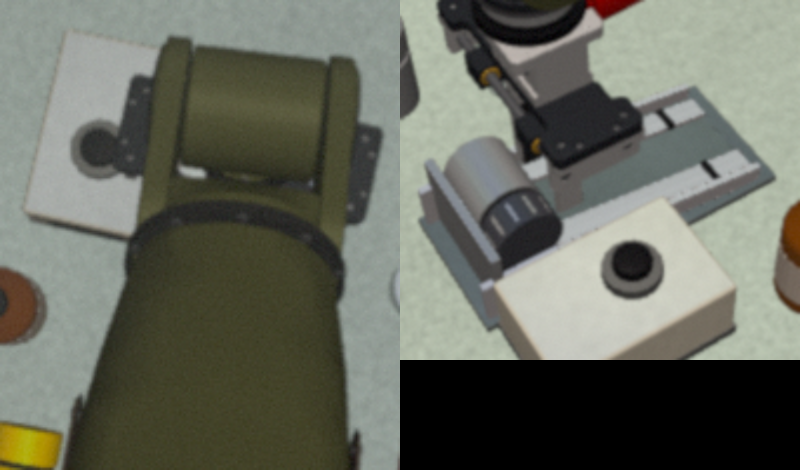

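The jar sits in the cradle at (500,200). The fit gives x 67.9 and z 63.5, against 68 and 64 for the seat. Backing off and rising, while I measure the button.

>>> servo_tool --pt "-0.005 0.001 0 0 0 0 0.06" --pt "-0.015 0.003 0 0 0 0 0.06" --pt "-0.025 0.005 0.01 0 0 0 0.06" --pt "-0.03 0.006 0.03 0 0 0 0.06" --pt "-0.03 0.006 0.05 0 0 0 0.06" --pt "-0.03 0.006 0.07 0 0 0 0.06" --pt "-0.03 0.006 0.085 0 0 0 -0.5" --pt "-0.03 0.006 0.09 0 0 0 -1"

```text
time_s: 11.53
ee_pos: [0.5572, -0.0153, 0.1504]
eef_rot: [3.141, -0.003, -0.195]
force: [0.9, 0.1, 0.4]
grip_width: 0.0397
```

```bash
python3 - <<'E'
from h import *
from scipy.ndimage import label
from scipy.optimize import least_squares
st()
s=cams.camera('scene'); d=cams.camera('top')
def blob(im,c,r,th):
    g=cv2.cvtColor(im,cv2.COLOR_RGB2GRAY).astype(int); v,u=np.mgrid[0:480,0:640]
    m=(g<th)&(np.hypot(u-c[0],v-c[1])<r); L,n=label(m); k=L[int(c[1]),int(c[0])]; q=L==k; return u[q].mean(),v[q].mean(),q.sum()
sb=blob(s['image'],(317,280),14,55); print(sb)
t=cv2.imread('pics/top0.png')[:,:,::-1].copy(); tb=blob(t,(287,198),14,75); print(tb)
o1,r1=ray(s,*sb[:2]); o2,r2=ray(d,*tb[:2])
f=lambda X: np.r_[proj(s,X)[0]-sb[:2],proj(d,X)[0]-tb[:2]]
r=least_squares(f,m2w((25,108,85))); print('btn',r.x,w2m(r.x),f(r.x))
for nm,D,b in(('scene',s,sb),('top',d,tb)):
    P=np.load('P_%s.npy'%nm); u,v=int(b[0]),int(b[1]); q=P[v-4:v+5,u-4:u+5].reshape(-1,3); print(nm,np.median(q,0),w2m(np.median(q,0)))
o=ctrl.get_obs(); print(r.x-o['ee_pos'])
E
python3 jar.py
```

```text
t 11.53 mill [ -3.1   0.3 150.4] w [ 0.5572 -0.0153  0.1504] rot [ 3.141e+00 -3.000e-03 -1.950e-01] F [0.84 0.24 0.37] gw 0.0397
(np.float64(315.64649681528664), np.float64(280.64331210191085), np.int64(314))
(np.float64(286.6753246753247), np.float64(197.26406926406926), np.int64(231))
btn [0.60128215 0.08898611 0.07929762] [ 19.53221155 111.21871614  79.29761977] [-0.0368051  -0.00221688 -0.03424821  0.031061  ]
scene [0.60506399 0.09163599 0.08762772] [ 22.71684319 114.56271874  87.62771667]
top [0.60077372 0.0895777  0.08744383] [ 18.91704583 111.69835771  87.44382728]
[ 0.04447163  0.10425431 -0.06917367]
scene 1481 jar x,z,skew [ 6.8420e+01  6.3336e+01 -1.0000e-03] res 0.86 y [-41.2  38.3] zmax 92.9
top few 0
```

>>> servo_tool --pt "0.009 0.021 0 0 0 0 -1" --pt "0.018 0.042 0 0 0 0 -1" --pt "0.027 0.063 0 0 0 0 -1" --pt "0.036 0.084 -0.01 0 0 0 -1" --pt "0.045 0.106 -0.02 0 0 0 -1" --pt "0.045 0.106 -0.03 0 0 0 -1" --pt "0.045 0.106 -0.04 0 0 0 -1" --pt "0.045 0.106 -0.045 0 0 0 -1"

```text
time_s: 12.4
ee_pos: [0.6001, 0.0902, 0.0993]
eef_rot: [3.14, 0.005, -0.195]
force: [0.9, -0.5, -0.2]
grip_width: 0.0005
```

```bash
python3 look.py l6
```

```text
t 12.4 mill [ 18.1 112.2  99.3] w [0.6001 0.0902 0.0993] rot [ 3.14   0.005 -0.195] F [ 1.   -0.3  -0.22] gw 0.0005
```

View pics/l6.png

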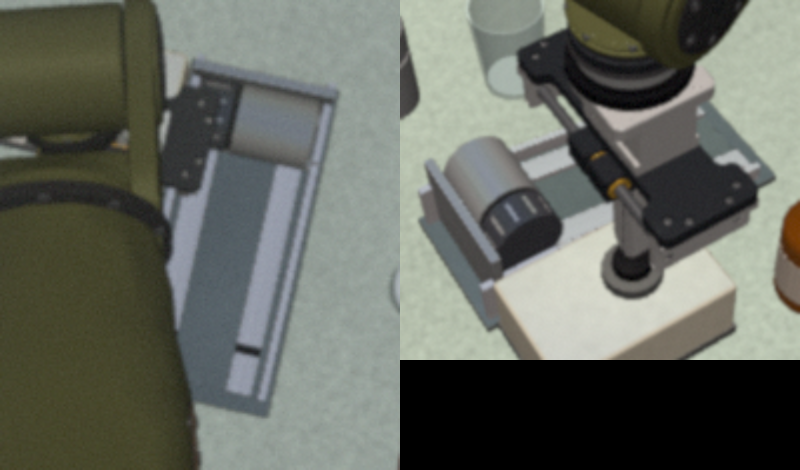

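The top view shows the jar seated next to the plate at (275,125). The closed fingers are over the button at (632,250). Pressing gradually.

>>> servo_tool --pt "0.001 0 -0.003 0 0 0 -1" --pt "0.001 0 -0.006 0 0 0 -1" --pt "0.001 0 -0.009 0 0 0 -1" --pt "0.001 0 -0.0115 0 0 0 -1" --pt "0.001 0 -0.013 0 0 0 -1" --pt "0.001 0 -0.0145 0 0 0 -1" --pt "0.001 0 -0.016 0 0 0 -1" --pt "0.001 0 -0.016 0 0 0 -1"

```text
time_s: 13.17
ee_pos: [0.6015, 0.0897, 0.0845]
eef_rot: [3.14, 0.004, -0.196]
force: [-0.8, -2.1, 3.9]
grip_width: 0.0003
```

>>> servo_tool --pt "0 0 -0.001 0 0 0 -1" --pt "0 0 -0.0015 0 0 0 -1" --pt "0 0 -0.002 0 0 0 -1" --pt "0 0 -0.0025 0 0 0 -1" --pt "0 0 -0.003 0 0 0 -1" --pt "0 0 -0.0035 0 0 0 -1" --pt "0 0 -0.004 0 0 0 -1" --pt "0 0 -0.004 0 0 0 -1"

```text
time_s: 13.83
ee_pos: [0.6017, 0.0897, 0.082]
eef_rot: [3.14, 0.003, -0.196]
force: [-8.5, -1.4, 18.0]
grip_width: 0.0009
```

18 N at z = 0.082, which is 6 mm below the released top, so the button is on its stop. Releasing and moving up and clear.

>>> servo_tool --pt "0 0 0.003 0 0 0 -1" --pt "0 0 0.006 0 0 0 -1" --pt "0 0 0.01 0 0 0 -1" --pt "0 0 0.02 0 0 0 -1" --pt "0 0 0.035 0 0 0 -1" --pt "0 0 0.055 0 0 0 -1" --pt "0 0 0.075 0 0 0 -1" --pt "0 0 0.095 0 0 0 -1"

```text
time_s: 14.5
ee_pos: [0.6016, 0.0898, 0.1784]
eef_rot: [3.14, 0.003, -0.196]
force: [-0.7, 1.2, 0.1]
grip_width: 0.0004
```

>>> servo_tool --pt "-0.02 0 0.02 0 0 0 -1" --pt "-0.04 0 0.04 0 0 0 -1" --pt "-0.06 0 0.05 0 0 0 -1" --pt "-0.08 0 0.05 0 0 0 -1" --pt "-0.1 0 0.05 0 0 0 -1" --pt "-0.12 0 0.05 0 0 0 -1" --pt "-0.14 0 0.05 0 0 0 -1" --pt "-0.15 0 0.05 0 0 0 -1"

```text
time_s: 15.17
ee_pos: [0.4501, 0.0899, 0.2289]
eef_rot: [3.141, 0.003, -0.196]
force: [-0.1, 0.5, 0.1]
grip_width: 0.0007
```

```bash
python3 look.py l7; python3 jar.py; python3 - <<'E'
from h import *
d=cams.camera('scene'); save(d,'s9.png'); P=np.load('P_scene.npy'); 
o,r=ray(d,316,279); print('btn z now', np.median([dep(d,u,v)[2] for u in range(312,321) for v in range(275,282)]),'before',np.median(P[275:282,312:321,2]))
a=cv2.imread('pics/scene0.png').astype(int); b=cv2.imread('pics/s9.png').astype(int)
for nm,(x0,y0,x1,y1) in dict(beaker=(232,138,275,200),spare=(168,150,212,212),reagent=(386,236,433,308)).items(): print(nm,np.abs(a-b)[y0:y1,x0:x1].mean())
E
```

```text
t 15.17 mill [-128.9   82.3  228.9] w [0.4501 0.0899 0.2289] rot [ 3.141e+00  3.000e-03 -1.960e-01] F [-0.16  0.47  0.07] gw 0.0007
scene 1500 jar x,z,skew [6.8450e+01 6.3314e+01 1.0000e-03] res 0.86 y [-41.4  38.5] zmax 92.9
top 1344 jar x,z,skew [ 6.7925e+01  6.3579e+01 -2.0000e-03] res 1.37 y [-42.3  38.3] zmax 94.5
btn z now 0.08794094842292532 before 0.0876791222398965
beaker 3.5648912228057013
spare 3.196603128054741
reagent 3.3060480693459415
```

View pics/s9.png

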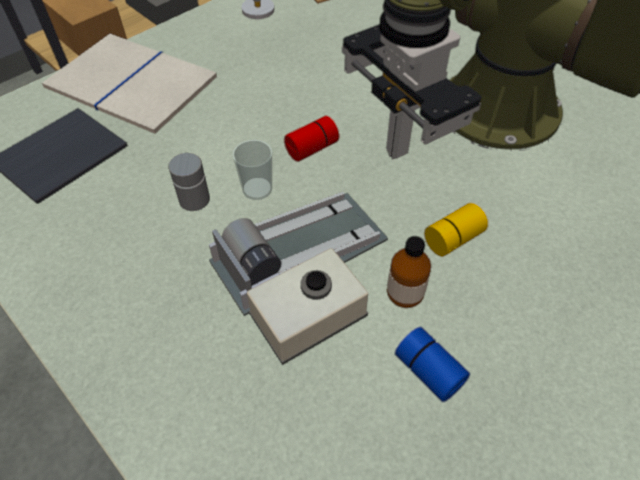

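View pics/l7.png

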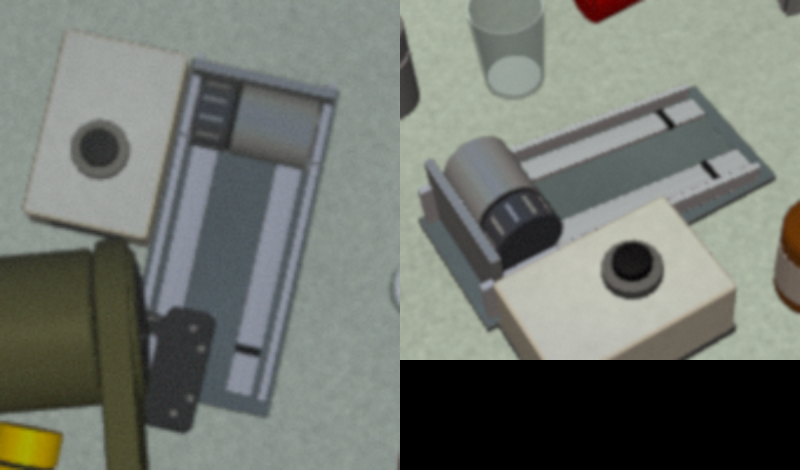

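The jar is in the cradle at (250,250), the button is back up at (316,283), and the glassware and spare jar have not moved. The arm is clear, so I hand in.

```bash
python3 -c "
from h import *
print(hand_in())"
```

```text
the job is handed in; nothing more can be done
None
```

I pushed the steel jar up the ramp at about 30 mm/s with two spread fingertips, slowing over the crest, and it dropped into the cradle. I then pressed the start button, let it spring back and moved clear, handing in at about 15 s of the 48 s allowed.

- **Jar:** the last fits from both cameras put it at mill x ≈ 68 and z ≈ 63.5 mm, against 68 and 64 for the seat, with no skew. The push forces stayed at about 2–3 N.
- **Button:** I read 18 N on the tool at 6 mm of travel, against about 5 N needed to press it fully. Afterwards its top was back at 88 mm, the same as before. The arm hid the button during the press, so I judged "fully down" from force and depth, not by sight.
- **Other things:** the beaker, the reagent bottle and the spare jar showed no change between the first and last scene pictures.
- **Disagreements:** the two cameras placed the mill about 2–3 mm apart, within roughly the stated calibration error, so I averaged them. The network's estimates of the button's centre disagreed between views by up to about 10 mm, so I used dark-blob and depth measurements instead.

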